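# Bring the red-spotted clog sole under the drill bit

## Task

In the shoemaker's workshop, slide the wooden clog sole with the red spot along the bench until its red spot sits right under the tip of the drill bit, ready to be drilled. Keep the sole flat on the bench all the way, let go of it there, and leave the sole with the blue spot where it is.

Things in the scene. Friction and masses are not known exactly. Their poses are not given: they have to be found in the camera images.
- sole_red: Loose pale wooden clog sole with a red spot, flat on the bench, toe roughly away from the robot; 250 mm long, 24 mm thick, 0.3 kg. Origin: underside, centre of its straight-sided waist (50 wide, from x -30 to +15). x to the toe end (+130; heel end -120), y across, z up. 90 wide at the ball (x +75), 66 at the heel (x -87).
- red_spot (a point): Centre of the red spot (20 mm across, on a 28 mm white disc) on the top face of the red-spotted sole, 100 mm ahead of the sole's origin along its x (towards the toe), on its centre line, 25 mm above the bench.
- bit_tip (a point): Tip of the fixed 6 mm drill bit, pointing down, 46 mm above the bench (a sole passes under). Seen from above it is hidden plumb under the centre of the 20 mm orange cap (top 234 mm up) of the green drill stand. Chuck 22 wide from 105 mm up, head 36 wide from 150. Column, foot (110 wide) and arm are 156 mm off, beyond it to the left; the robot's side is free.
- sole_blue: A second sole of the same shape, size, origin and axes, told apart only by its blue spot; not to be used. The two lie left and right of the middle of the bench, either way round.

How it is judged:
By the outcome, as a careful person would: the job done as asked, in the order asked, and still so for the second after the job is handed in, with the robot touching nothing.
It also fails if it takes over 38 s, if anything falls off the work surface, if the arm or the gripper's body presses on something with over 40 N, if the wrist force passes 120 N, or if a joint passes its speed limit or range.

## Robot

A 6-joint arm with a two-finger parallel gripper is mounted at the origin on the work surface. World frame = base frame: x ahead of the robot, y to its left, z up, the work surface at z = 0. Lengths are in m, angles in degrees, forces in N, time in s.
With the tool pointing down it reaches from about 0.35 to 0.875 m from the base axis. Payload 4.2 kg.
Tool frame: the origin (TCP) lies on the centre line of the jaws, within the pads' length; the fingertips stand 11 mm ahead of it and the grasp point (between the pads) lies 8 mm behind it; z points along the fingers, y is the line along which they close (so a half turn about z gives the same grasp; the last joint's range is limited). The gripper opens to 87 mm and grips with 3 to 60 N. Pads are 19 mm wide; open, the fingers measure 117 mm over their backs; the gripper's body (75 mm by 190 mm) begins 51 mm behind the grasp point.
Start: joints at [82.082, 22.042, 0.453, 0, -68.411, -14.817], TCP at [0.242, 0.576, 0.204] pointing down, gripper open.
Joint ranges: [-179.83, 179.83], [-69.29, 118.12], [-61.27, 80.66], [-181.25, 117.63], [-171.15, -9.14], [-177.46, 177.46]. Speed limits (degrees/s): [159.86, 159.86, 180, 180, 180, 180].

## Interface

Orientations are given as a 3x3 rotation matrix whose columns are the frame's x, y, z axes.
In Python, from station import r gives the robot as it stands.
- The arm moves only by the tool servo_tool, never from a script. Its argument "commands" is a list that holds one entry, the list of rows, each a list of 7 numbers: the closure, from 0 (fully open) to 1 (shut), then the shift along the tool's x, y, z in mm, then the turn, a rotation vector about the tool's x, y, z in rad. In form: [[[claw, x, y, z, ax, ay, az], ...]]. A call has exactly 5 rows; each row is the pose to reach, as a shift and turn from the pose commanded when the call began, along the tool's axes at that moment; what a row does not reach only later rows make up. A row lasts 1/10 s, in which the tool goes at most 50 mm and 8.59 degrees, less where a joint would pass 70% of its speed; a pose out of reach is approached as far as the arm can. A call with a gripper value outside its range is refused whole. The fingers move at their own pace and stop on an object; the grip force is fixed at half the most. Time passes only in rows, so rows that repeat a pose let the fingers close, or fill a call up. It gives the time, the measured TCP pose, the force, the opening and the grip force at its end, in the units of the state.
- r.sense(): the state, without advancing time (a new reading comes with each control period).
- r.capture(name): name is "scene" or "side" or "wrist"; returns a dict with "pixels" (384x512x3 uint8, red, green, blue), "camera_matrix" (3x3 intrinsics, pixels), "R" (3x3) and "t" (3): a world point X has camera coordinates R X + t. Camera axes: x right, y down, z forward; pixel columns grow to the right and rows downward; lengths in m; the calibration is good to about 2 mm. A picture is of the moment at which its call begins. There is no depth.
- r.finish_job(): hands the job in; it is judged then, once.
The state is a dict: "time_s": time; "joints": joint angles; "joint_velocities": joint speeds; "effort": joint torques, N m; "tcp_pos": TCP position; "ee_rot": TCP orientation; "wrist_force": force on the tool from outside, world axes, zero at the start; "moment": the same for the moment, N m; "gripper_width": opening from 0.0 (shut) to 1.0 (fully open); "gripper_force": force on a finger pad.
Only numpy, scipy, OpenCV 4.12 (cv2) and the standard library are available. Lean on these libraries where they do the work, as an engineer would, in place of code of your own. Each camera call takes 0.05 s, during which the arm holds its last target. There are 200 camera calls.

## Working session

There is one attempt and no reset: what is moved stays moved. The work goes in short steps, Python scripts to look and compute and a tool call to move; the robot and the scene stay as the last step left them, time stands still between calls to the robot, and variables do not carry over. Pictures are saved under pics/ and viewed, at most 10 in all, crops included, and the job is handed in when it is done.

Besides the shell and the picture viewer there is one more tool, called after ">>>" as name([rows], argument=value, ...), one row to a line, values as JSON. servo_tool: Moves the arm, as the interface text tells. Its arguments: {"type":"object","properties":{"commands":{"type":"array","items":{"type":"array","items":{"type":"array","items":{"type":"number"}}}}},"required":["commands"]}

```bash
mkdir -p pics
cat > h.py <<'E'
import numpy as np,cv2
from station import r
def cap(n,f):
    c=r.capture(n); cv2.imwrite(f'pics/{f}.png',cv2.cvtColor(c['pixels'],cv2.COLOR_RGB2BGR)); np.savez(f'pics/{f}.npz',**c); return c
def ray(f,u,v,z):
    c=np.load(f'pics/{f}.npz'); R,t=c['R'],c['t']; d=R.T@np.linalg.inv(c['camera_matrix'])@[u,v,1]; o=-R.T@t
    return o+d*(z-o[2])/d[2]
def proj(f,X):
    c=np.load(f'pics/{f}.npz'); p=c['camera_matrix']@(c['R']@np.array(X)+c['t']); return p[:2]/p[2]
E
python3 - <<'E'
from h import *
for n in("scene","side","wrist"): cap(n,n+'0')
a=[cv2.imread(f'pics/{n}0.png') for n in("scene","side")]
cv2.imwrite('pics/s.png',cv2.resize(a[0],(800,600),interpolation=cv2.INTER_CUBIC))
cv2.imwrite('pics/d.png',cv2.resize(a[1],(800,600),interpolation=cv2.INTER_CUBIC))
s=r.sense();print(s['tcp_pos'],s['ee_rot'],s['time_s'],s['wrist_force'])
E
```

```text
[0.24135127 0.5759966  0.20281984] [[ 9.22246871e-01 -3.86601104e-01 -5.43791505e-04]
 [-3.86601474e-01 -9.22245582e-01 -1.54483372e-03]
 [ 9.57251087e-05  1.63494866e-03 -9.99998659e-01]] 0.15 [-0.18557281 -0.94120994 -0.30364063]
```

View pics/s.png

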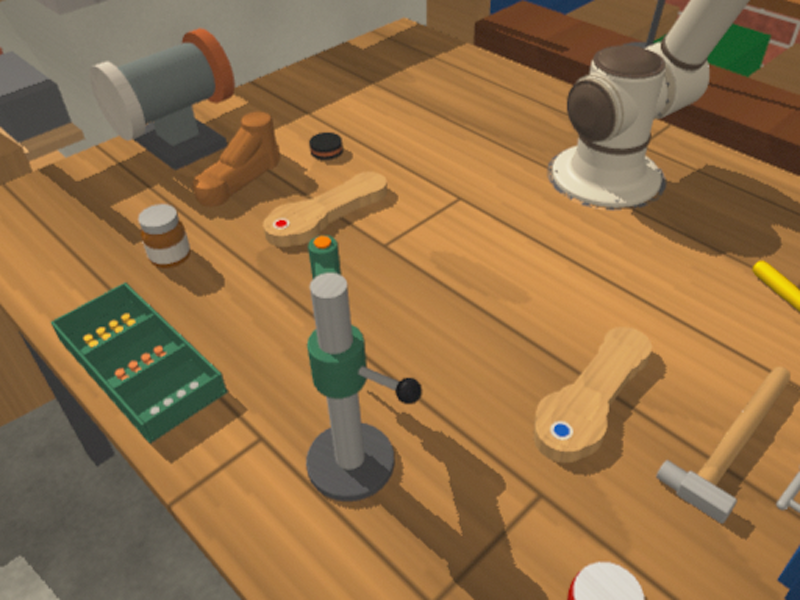

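View pics/d.png

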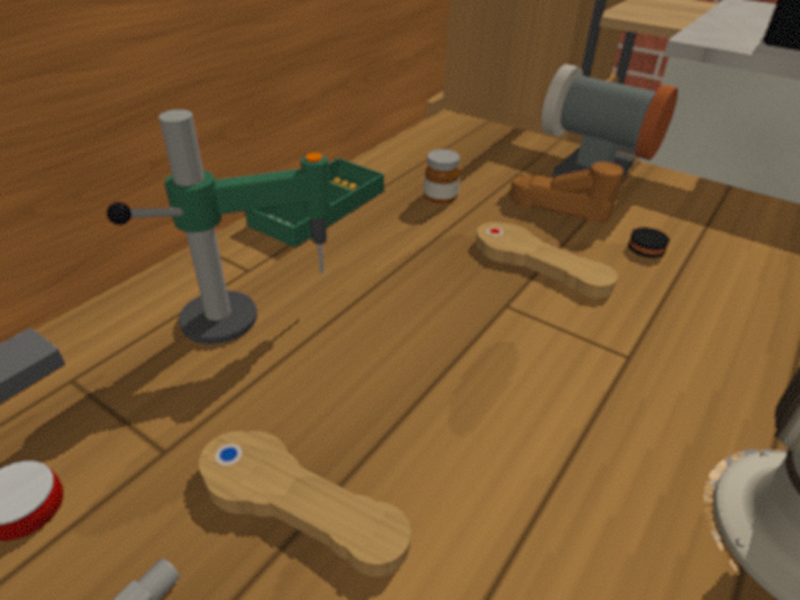

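The scene view shows the red spot at (281,224) and the orange cap at (323,242). In the side view the red spot is at (494,231) and the cap at (314,157), both in enlarged pixels. The red sole is on the robot's left.

Run:
```python
from h import *
k=.64
for f,pts in(("scene0",{'red':(281,224,.025),'cap':(323,242,.234),'heel':(380,180,.024),'blue':(561,431,.025),'foot':(350,478,0.01),'jar':(163,222,.08),'tin':(326,142,.02)}),("side0",{'red':(494,231,.025),'cap':(314,157,.234),'heel':(608,275,.024),'blue':(228,455,.025),'tip':(321,272,.046)})):
    for n,(u,v,z) in pts.items(): print(f,n,ray(f,u*k,v*k,z).round(4))
cv2.imwrite('pics/w.png',cv2.imread('pics/wrist0.png'))
```

```text
scene0 red [ 0.5385 -0.2879  0.025 ]
scene0 cap [0.6692 0.0123 0.234 ]
scene0 heel [ 0.3322 -0.2637  0.024 ]
scene0 blue [0.5504 0.3042 0.025 ]
scene0 foot [0.7765 0.1587 0.01  ]
scene0 jar [ 0.7039 -0.3639  0.08  ]
scene0 tin [ 0.3134 -0.4397  0.02  ]
side0 red [ 0.5328 -0.2874  0.025 ]
side0 cap [0.6602 0.0138 0.234 ]
side0 heel [ 0.3284 -0.2812  0.024 ]
side0 blue [0.5435 0.3046 0.025 ]
side0 tip [0.6691 0.0063 0.046 ]
```

View pics/wrist0.png

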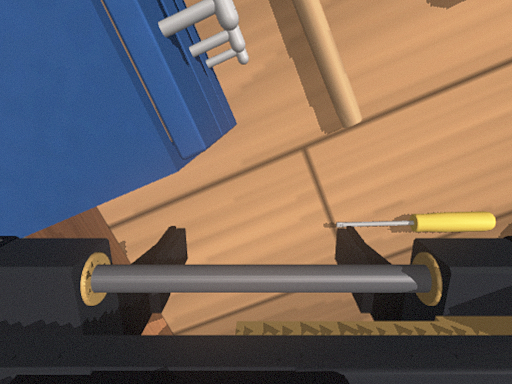

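```bash
cat >> h.py <<'E'
def go(x,y,z,yaw):
    s=r.sense(); R=np.array(s['ee_rot']); c,q=np.cos(np.radians(yaw)),np.sin(np.radians(yaw))
    T=np.array([[c,q,0],[q,-c,0],[0,0,-1]])
    print('shift mm',(R.T@(np.array([x,y,z])-s['tcp_pos'])*1000).round(1),'rot',cv2.Rodrigues(R.T@T)[0].ravel().round(4))
E
python3 - <<'E'
from h import *
s=r.sense();c=np.load('pics/wrist0.npz'); R=np.array(s['ee_rot'])
print('cam in tool',R.T@(-c['R'].T@c['t']-s['tcp_pos']),'fwd',R.T@c['R'][2])
go(.38,.25,.2,-4);go(.42,-.28,.2,-4)
E
```

```text
cam in tool [ 0.0787298  -0.00018628 -0.18026342] fwd [-2.82675147e-01 -7.40044437e-04  9.59215416e-01]
shift mm [253.9 247.    3.2] rot [ 1.600e-03  2.000e-04 -3.271e-01]
shift mm [495.7 720.4   4. ] rot [ 1.600e-03  2.000e-04 -3.271e-01]
```

>>> servo_tool([
  [[0, 34, 34, 0, 0, 0, 0.145], [0, 68, 68, 0, 0, 0, 0.29], [0, 102, 102, 0, 0, 0, 0.435], [0, 136, 136, 0, 0, 0, 0.58], [0, 170, 170, 0, 0, 0, 0.725]],
])

```text
time_s: 0.65
tcp_pos: [0.3328, 0.3519, 0.2035]
ee_rot: [[0.429, -0.903, -0.0], [-0.903, -0.429, -0.0], [0.0, 0.0, -1.0]]
wrist_force: [1.2, -0.6, -0.6]
gripper_width: 1.0
gripper_force: 0.0
```

```bash
python3 -c "
from h import *
s=r.sense();print(s['tcp_pos'],s['joints'],s['time_s']);go(.4,-.28,.2,-184)"
```

```text
[0.33280273 0.3519233  0.20347949] [ 6.58618836e+01  8.26184601e+00 -1.86310315e+01 -2.26078426e-03
 -6.31261626e+01 -4.04456139e+01] 0.65
shift mm [599.6 210.5   3.7] rot [-0.0000e+00 -4.0000e-04  2.0842e+00]
```

>>> servo_tool([
  [[0, 45, 16, 0, 0, 0, 0.147], [0, 90, 32, 0, 0, 0, 0.294], [0, 135, 48, 0, 0, 0, 0.441], [0, 180, 64, 0, 0, 0, 0.588], [0, 225, 80, 0, 0, 0, 0.735]],
])

```text
time_s: 1.15
tcp_pos: [0.3577, 0.1146, 0.2037]
ee_rot: [[-0.287, -0.958, 0.0], [-0.958, 0.287, 0.0], [-0.0, -0.0, -1.0]]
wrist_force: [1.2, -0.2, 0.3]
gripper_width: 1.0
gripper_force: 0.0
```

>>> servo_tool([
  [[0, 43, -18, 0, 0, 0, 0.147], [0, 86, -36, 0, 0, 0, 0.294], [0, 129, -54, 0, 0, 0, 0.441], [0, 172, -72, 0, 0, 0, 0.588], [0, 215, -90, 0, 0, 0, 0.735]],
])

```text
time_s: 1.65
tcp_pos: [0.3835, -0.117, 0.2039]
ee_rot: [[-0.856, -0.518, 0.001], [-0.518, 0.856, 0.0], [-0.001, -0.0, -1.0]]
wrist_force: [1.2, -0.1, -0.3]
gripper_width: 0.997
gripper_force: 0.0
```

```bash
python3 -c "
from h import *
s=r.sense();print(s['tcp_pos'],s['joints'],s['time_s']);go(.4,-.28,.2,-184)"
```

```text
[ 0.38353878 -0.11703595  0.20388031] [ 6.50880987e+00 -5.97684886e-01 -2.83185673e+01 -8.35819470e-03
 -6.22234864e+01 -6.53393654e+01] 1.65
shift mm [  70.3 -148.     3.9] rot [0.     0.001  0.6138]
```

>>> servo_tool([
  [[0, 17, -37, 0, 0, 0, 0.147], [0, 34, -74, 0, 0, 0, 0.294], [0, 52, -111, 0, 0, 0, 0.441], [0, 70, -148, 0, 0, 0, 0.588], [0, 70, -148, 0, 0, 0, 0.614]],
])

```text
time_s: 2.15
tcp_pos: [0.4015, -0.2815, 0.2028]
ee_rot: [[-0.997, 0.072, -0.001], [0.072, 0.997, -0.0], [0.001, -0.001, -1.0]]
wrist_force: [0.5, 0.4, -1.2]
gripper_width: 0.998
gripper_force: 0.0
```

```bash
python3 -c "
from h import *
cap('wrist','w1');s=r.sense();print(s['tcp_pos'],s['wrist_force'])
cv2.imwrite('pics/w1b.png',cv2.resize(cv2.imread('pics/w1.png'),(800,600)))"
```

```text
[ 0.40101617 -0.27961964  0.20273992] [ 0.19368681  0.15190767 -0.19880198]
```

View pics/w1b.png

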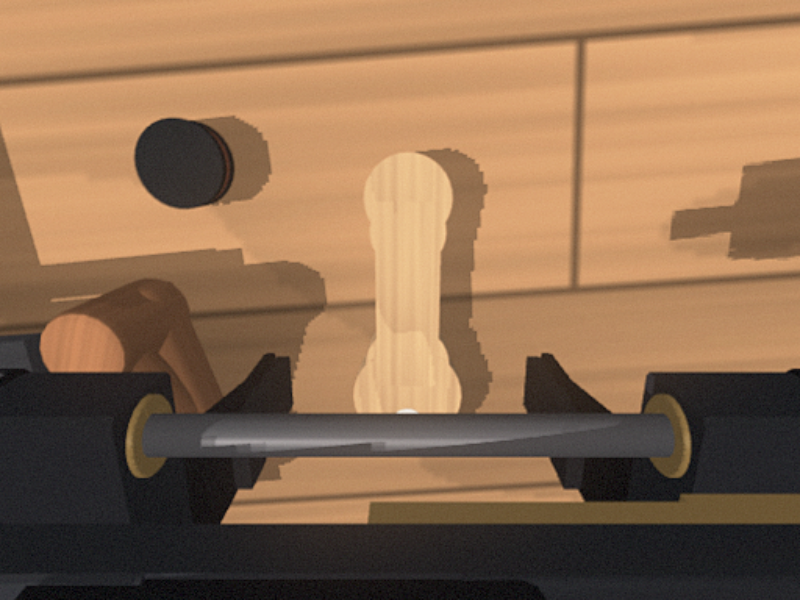

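The wrist view shows the sole centred at about column 408. The heel end is at (408,153), the waist edges are at 375 and 441 in row 260, and the spot is just visible at (407,410). The shoe last is on the left, reaching to about (220,400).

Run:
```python
from h import *
k=.64
for n,u,v,z in(('heel',408,153,.024),('spot',407,411,.025),('wL',375,260,.024),('wR',441,260,.024),('wL2',377,310,.024),('wR2',440,310,.024),('last',218,400,.01),('lasttop',83,345,.1),('last2',185,300,.08)): print(n,ray('w1',u*k,v*k,z).round(4))
go(.425,-.28,.015,-184)
```

```text
heel [ 0.3182 -0.275   0.024 ]
spot [ 0.5244 -0.2907  0.025 ]
wL [ 0.3943 -0.3058  0.024 ]
wR [ 0.398  -0.2554  0.024 ]
wL2 [ 0.4344 -0.3079  0.024 ]
wR2 [ 0.438  -0.2583  0.024 ]
last [ 0.5102 -0.4544  0.01  ]
lasttop [ 0.421 -0.49   0.1  ]
last2 [ 0.4013 -0.4292  0.08  ]
shift mm [-24.3   1.2 187.7] rot [ 0.0005 -0.0017 -0.0003]
```

>>> servo_tool([
  [[0, -7, 0, 40, 0, 0, 0], [0, -14, -1, 80, 0, 0, 0], [0, -21, -1.5, 120, 0, 0, 0], [0, -21, -1.5, 150, 0, 0, 0], [0, -21, -1.5, 165, 0, 0, 0]],
])

```text
time_s: 2.7
tcp_pos: [0.4205, -0.2788, 0.0359]
ee_rot: [[-0.998, 0.062, -0.005], [0.062, 0.998, 0.002], [0.005, 0.002, -1.0]]
wrist_force: [0.4, 0.4, 0.9]
gripper_width: 0.996
gripper_force: 0.0
```

>>> servo_tool([
  [[0, 0, 0, 10, 0, 0, 0], [0, 0, 0, 16, 0, 0, 0], [0, 0, 0, 20, 0, 0, 0], [0, 0, 0, 22, 0, 0, 0], [0, 0, 0, 22, 0, 0, 0]],
])

```text
time_s: 3.2
tcp_pos: [0.4227, -0.2808, 0.0171]
ee_rot: [[-0.998, 0.064, 0.001], [0.064, 0.998, -0.0], [-0.001, -0.0, -1.0]]
wrist_force: [1.0, 1.2, -0.1]
gripper_width: 1.0
gripper_force: 0.0
```

>>> servo_tool([
  [[0.25, 0, 0, 0, 0, 0, 0], [1, 0, 0, 0, 0, 0, 0], [1, 0, 0, 0, 0, 0, 0], [1, 0, 0, 0, 0, 0, 0], [1, 0, 0, 0, 0, 0, 0]],
])

```text
time_s: 3.7
tcp_pos: [0.4224, -0.2808, 0.0167]
ee_rot: [[-0.998, 0.064, 0.0], [0.064, 0.998, -0.0], [-0.0, -0.0, -1.0]]
wrist_force: [-0.7, -0.2, 0.6]
gripper_width: 0.636
gripper_force: 0.0
```

Run:
```python
from h import *
s=r.sense();print(s['tcp_pos'],s['wrist_force'],s['gripper_width'],s['gripper_force'],s['time_s'])
cap('scene','s1');cap('side','d1')
a=[cv2.resize(cv2.imread(f'pics/{f}.png')[y:y+150,x:x+200],(800,600),interpolation=cv2.INTER_CUBIC) for f,x,y in(('s1',130,80),('d1',160,80))]
cv2.imwrite('pics/c1.png',a[0]);cv2.imwrite('pics/c2.png',a[1])
```

```text
[ 0.42241925 -0.28078051  0.01673132] [-0.71480569 -0.19723953  0.63311909] 0.6357807623578089 0.0 3.7
```

View pics/c1.png

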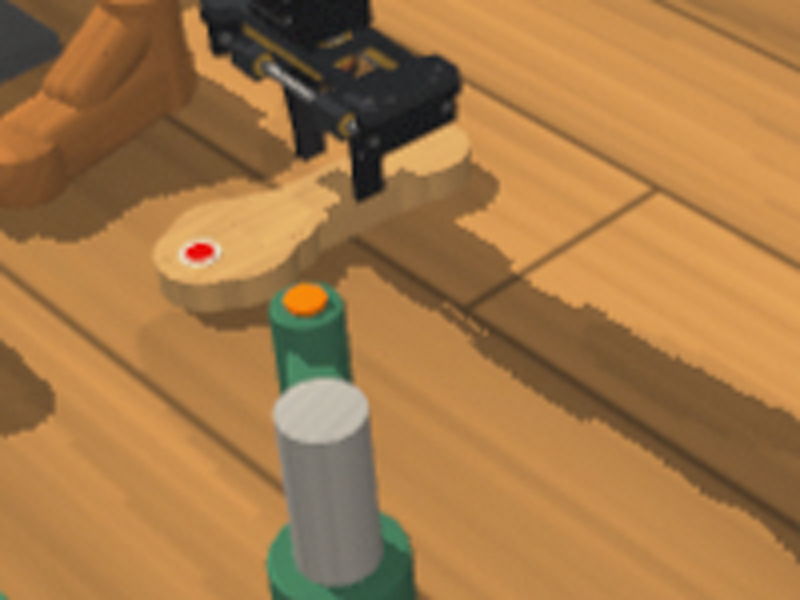

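View pics/c2.png

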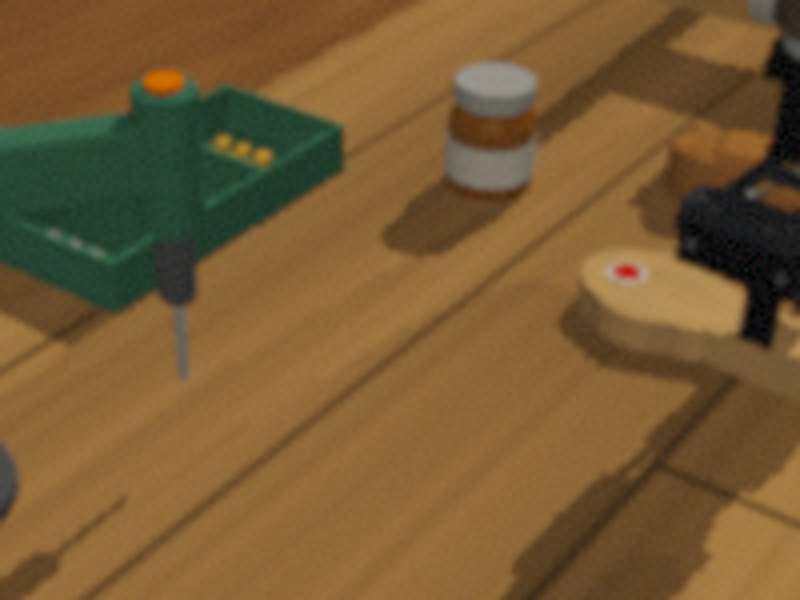

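The scene crop shows the spot at (200,252) and the cap at (305,299). The side crop shows the spot at (627,271), the cap at (164,82) and the bit tip at (183,378). The fingers straddle the waist but are still closing.

>>> servo_tool([
  [[1, 0, 0, 0, 0, 0, 0], [1, 0, 0, 0, 0, 0, 0], [1, 0, 0, 0, 0, 0, 0], [1, 0, 0, 0, 0, 0, 0], [1, 0, 0, 0, 0, 0, 0]],
])

```text
time_s: 4.3
tcp_pos: [0.4224, -0.2807, 0.0166]
ee_rot: [[-0.998, 0.064, -0.0], [0.064, 0.998, 0.0], [0.0, 0.0, -1.0]]
wrist_force: [-0.7, 0.6, -0.2]
gripper_width: 0.081
gripper_force: 0.0
```

Run:
```python
from h import *
from scipy.optimize import least_squares
for n,u,v,z in(('red',200,252,.025),('cap',305,299,.234)): print('scene',n,ray('s1',u/4+130-.4,v/4+80-.4,z).round(4))
for n,u,v,z in(('red',627,271,.025),('cap',164,82,.234),('tip',183,378,.046)): print('side',n,ray('d1',u/4+160-.4,v/4+80-.4,z).round(4))
P=lambda u,v,x,y:np.array([u/4+x-.4,v/4+y-.4])
f=lambda X:np.r_[proj('s1',[X[0],X[1],.234])-P(305,299,130,80),proj('d1',[X[0],X[1],.234])-P(164,82,160,80),proj('d1',[X[0],X[1],.046])-P(183,378,160,80)]
q=least_squares(f,[.66,.01]);print('drill',q.x,q.fun.round(1))
f=lambda X:np.r_[proj('s1',[X[0],X[1],.025])-P(200,252,130,80),proj('d1',[X[0],X[1],.025])-P(627,271,160,80)]
q=least_squares(f,[.53,-.28]);print('spot',q.x,q.fun.round(1))
```

```text
scene red [ 0.537 -0.291  0.025]
scene cap [0.6694 0.0099 0.234 ]
side red [ 0.5336 -0.2899  0.025 ]
side cap [0.6619 0.0129 0.234 ]
side tip [0.6693 0.0065 0.046 ]
drill [0.66747047 0.00847782] [ 0.3 -0.8 -0.6 -1.5  0.   0.7]
spot [ 0.53544513 -0.29157947] [ 0.3 -0.3 -0.3 -0.5]
```

The opening reads 0.08, which is less than the sole's width, so something is off. I'll look before moving.

Run:
```python
from h import *
s=r.sense();print(s['gripper_width'],s['gripper_force'],s['tcp_pos'])
cap('scene','s2');cap('side','d2');cap('wrist','w2')
a=[cv2.resize(cv2.imread(f'pics/{f}.png')[y:y+150,x:x+200],(400,300),interpolation=cv2.INTER_CUBIC) for f,x,y in(('s2',130,60),('d2',270,80))]
b=[cv2.resize(cv2.imread('pics/w2.png'),(400,300))]
cv2.imwrite('pics/c3.png',np.vstack([np.hstack(a),np.hstack([b[0],b[0]*0])]))
```

```text
0.08066073768866856 0.0 [ 0.42237441 -0.28074228  0.01663762]
```

View pics/c3.png

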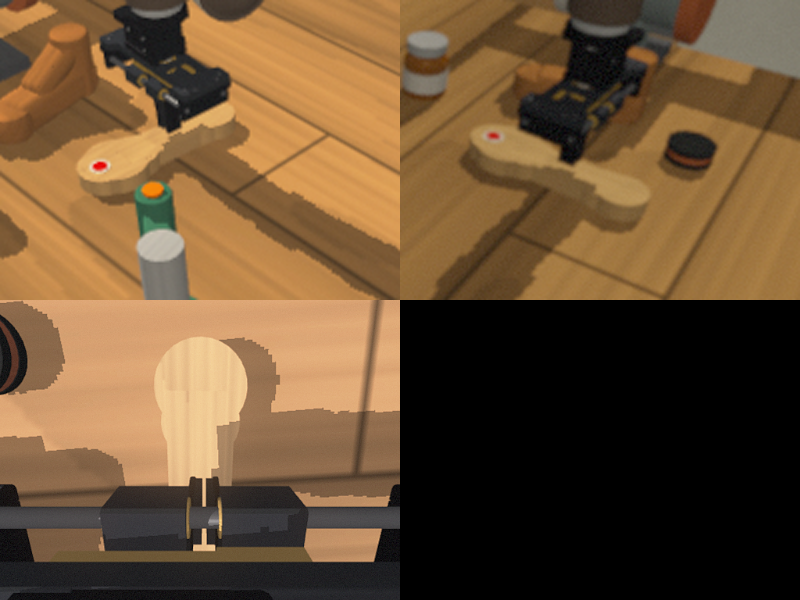

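The fingers have closed above the sole without touching it, and the sole hasn't moved (spot still at (100,166) in the top left panel). The fingertips must be higher than the pose reading implies, so I'll triangulate them from the earlier pair of pictures.

Run:
```python
from h import *
from scipy.optimize import least_squares
P=lambda u,v,x,y:np.array([u/4+x-.4,v/4+y-.4])
f=lambda X:np.r_[proj('s1',X)-P(368,197,130,80),proj('d1',X)-P(757,342,160,80)]
q=least_squares(f,[.42,-.25,.02]);print('finger',q.x,q.fun.round(1))
c=np.load('pics/w2.npz');s=r.sense();R=np.array(s['ee_rot'])
print('cam world',-c['R'].T@c['t'],'in tool',R.T@(-c['R'].T@c['t']-s['tcp_pos']))
# closed fingertip, from 2x crops
f=lambda X:np.r_[proj('s2',X)-np.array([165/2+130,130/2+60]),proj('d2',X)-np.array([(570-400)/2+270,160/2+80])]
q=least_squares(f,[.42,-.28,.02]);print('closed',q.x,q.fun.round(1))
h=[ray('w2',*p,.024) for p in ((201*1.28,37*1.28),)];print('heel end if cam pose right',h, 'expected .318,-.275')
```

```text
finger [ 0.42358668 -0.25185102  0.03175571] [-0.1 -0.5 -0.2  0.4]
cam world [ 0.34602101 -0.27599417  0.19706004] in tool [ 7.65002962e-02 -1.54570731e-04 -1.80399405e-01]
closed [ 0.42348371 -0.29136594  0.02561411] [-0.2 -0.7 -0.3  0.6]
heel end if cam pose right [array([ 0.31765587, -0.27583876,  0.024     ])] expected .318,-.275
```

Run:
```python
from h import *
c=np.load('pics/w2.npz')
a,b=ray('w2',155*1.28,80*1.28,.024),ray('w2',247*1.28,80*1.28,.024);print('heel width, true .066:',np.linalg.norm(a-b),a,b)
a,b=ray('w1',375*.64,260*.64,.024),ray('w1',441*.64,260*.64,.024);print('waist w1, true .050:',np.linalg.norm(a-b))
im=cv2.imread('pics/d2.png')[110:190,300:407];im2=cv2.imread('pics/s2.png')[80:160,160:267]
g=lambda i:cv2.resize(i,(400,300),interpolation=cv2.INTER_CUBIC)
w=cv2.imread('pics/w2.png')[220:370,156:356]
x=cv2.imread('pics/d1.png')[110:190,300:407]
cv2.imwrite('pics/c4.png',np.vstack([np.hstack([g(im2),g(im)]),np.hstack([g(w),g(x)])]))
s=r.sense();print(s['joints'])
```

```text
heel width, true .066: 0.06406328047825699 [ 0.34287757 -0.30963753  0.024     ] [ 0.34697633 -0.2457055   0.024     ]
waist w1, true .050: 0.050583583573018856
[-1.52464372e+01  2.36350271e+01 -2.91908627e+01 -1.05900878e-03
 -3.71750012e+01 -7.84341051e+01]
```

View pics/c4.png

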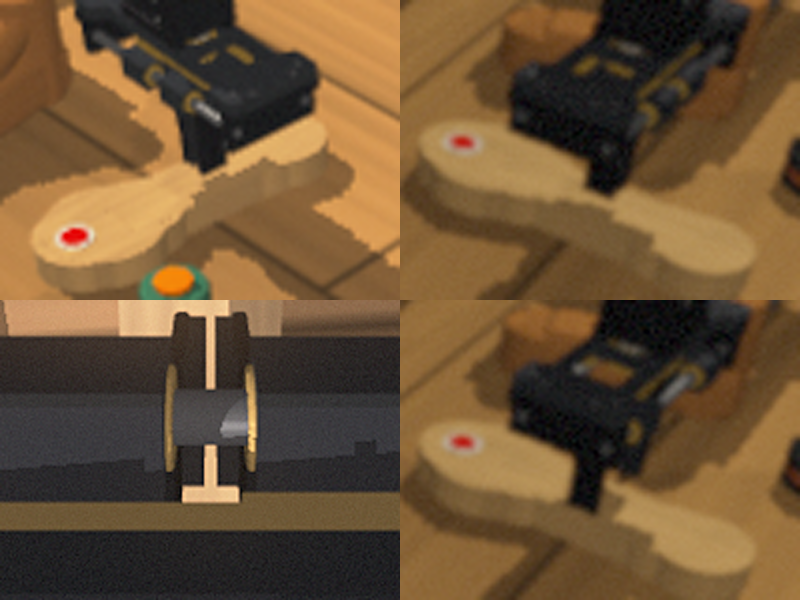

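The close-up shows the fingers shut on top of the sole, with the tips just above its surface. They are about 20 mm higher than the stated geometry implies. I'll open, go down 14 mm (safe, since the tips are at least 24 mm up), and check.

>>> servo_tool([
  [[0, 0, 0, 0, 0, 0, 0], [0, 0, 0, 0, 0, 0, 0], [0, 0, 0, 0, 0, 0, 0], [0, 0, 0, 0, 0, 0, 0], [0, 0, 0, 0, 0, 0, 0]],
])

```text
time_s: 4.95
tcp_pos: [0.4224, -0.2807, 0.0167]
ee_rot: [[-0.998, 0.064, -0.0], [0.064, 0.998, -0.0], [0.0, -0.0, -1.0]]
wrist_force: [0.6, -0.1, -0.3]
gripper_width: 0.391
gripper_force: 0.0
```

>>> servo_tool([
  [[0, 0, 0, 0, 0, 0, 0], [0, 0, 0, 0, 0, 0, 0], [0, 0, 0, 0, 0, 0, 0], [0, 0, 0, 0, 0, 0, 0], [0, 0, 0, 0, 0, 0, 0]],
])

```text
time_s: 5.45
tcp_pos: [0.4224, -0.2808, 0.0167]
ee_rot: [[-0.998, 0.064, 0.0], [0.064, 0.998, -0.0], [-0.0, -0.0, -1.0]]
wrist_force: [0.6, -0.7, 0.6]
gripper_width: 0.846
gripper_force: 0.0
```

>>> servo_tool([
  [[0, 0, -2, 3, 0, 0, 0], [0, 0, -2, 6, 0, 0, 0], [0, 0, -2, 9, 0, 0, 0], [0, 0, -2, 12, 0, 0, 0], [0, 0, -2, 14, 0, 0, 0]],
])

```text
time_s: 5.95
tcp_pos: [0.4221, -0.2827, 0.0022]
ee_rot: [[-0.998, 0.064, -0.001], [0.064, 0.998, 0.0], [0.001, 0.0, -1.0]]
wrist_force: [0.4, -0.9, 0.6]
gripper_width: 1.003
gripper_force: 0.0
```

Run:
```python
from h import *
from scipy.optimize import least_squares
s=r.sense();print(s['tcp_pos'],s['wrist_force'],s['gripper_width'],s['time_s'])
cap('scene','s3');cap('side','d3')
g=lambda i:cv2.resize(i,(400,300),interpolation=cv2.INTER_CUBIC)
cv2.imwrite('pics/c5.png',np.hstack([g(cv2.imread('pics/s3.png')[80:160,160:267]),g(cv2.imread('pics/d3.png')[110:190,300:407])]))
```

```text
[ 0.42207323 -0.28267971  0.00220646] [ 0.35151884 -0.87672854  0.6423657 ] 1.0032797654519852 5.95
```

View pics/c5.png

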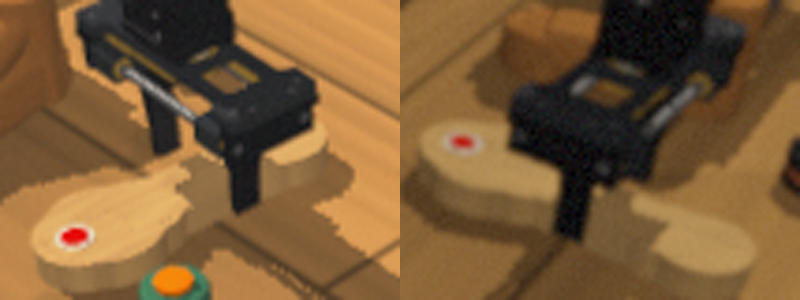

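The near fingertip is at (245,213) on the left and (567,240) on the right, now below the sole's top face with no contact force. The height reading is clearly about 20 mm off. I'll go a bit lower and close.

>>> servo_tool([
  [[0, 0, 0, 1, 0, 0, 0], [0, 0, 0, 2, 0, 0, 0], [0, 0, 0, 3, 0, 0, 0], [0, 0, 0, 4, 0, 0, 0], [0, 0, 0, 5, 0, 0, 0]],
])

```text
time_s: 6.55
tcp_pos: [0.4223, -0.2827, -0.0024]
ee_rot: [[-0.998, 0.064, 0.0], [0.064, 0.998, -0.0], [-0.0, -0.0, -1.0]]
wrist_force: [0.9, 0.8, 0.7]
gripper_width: 0.997
gripper_force: 0.0
```

>>> servo_tool([
  [[1, 0, 0, 0, 0, 0, 0], [1, 0, 0, 0, 0, 0, 0], [1, 0, 0, 0, 0, 0, 0], [1, 0, 0, 0, 0, 0, 0], [1, 0, 0, 0, 0, 0, 0]],
])

```text
time_s: 7.05
tcp_pos: [0.4223, -0.2828, -0.0023]
ee_rot: [[-0.998, 0.064, 0.0], [0.064, 0.998, -0.0], [-0.0, -0.0, -1.0]]
wrist_force: [-0.1, -1.1, -0.2]
gripper_width: 0.63
gripper_force: 0.0
```

>>> servo_tool([
  [[1, 0, 0, 0, 0, 0, 0], [1, 0, 0, 0, 0, 0, 0], [1, 0, 0, 0, 0, 0, 0], [1, 0, 0, 0, 0, 0, 0], [1, 0, 0, 0, 0, 0, 0]],
])

```text
time_s: 7.55
tcp_pos: [0.4223, -0.2828, -0.0023]
ee_rot: [[-0.998, 0.064, 0.0], [0.064, 0.998, -0.0], [-0.0, -0.0, -1.0]]
wrist_force: [-0.8, -2.4, 0.1]
gripper_width: 0.566
gripper_force: 30.0
```

The sole is gripped at 30 N and 49 mm. I'll slide it sideways first.

>>> servo_tool([
  [[1, -1, 8, 0, 0, 0, 0], [1, -3, 26, 0, 0, 0, 0], [1, -6, 52, 0, 0, 0, 0], [1, -8, 82, 0, 0, 0, 0], [1, -10, 112, 0, 0, 0, 0]],
])

```text
time_s: 8.05
tcp_pos: [0.4393, -0.1705, -0.0023]
ee_rot: [[-0.998, 0.065, -0.0], [0.065, 0.998, -0.0], [0.0, -0.0, -1.0]]
wrist_force: [0.4, -1.3, 0.1]
gripper_width: 0.569
gripper_force: 30.0
```

>>> servo_tool([
  [[1, -2, 30, 0, 0, 0, 0], [1, -5, 60, 0, 0, 0, 0], [1, -8, 90, 0, 0, 0, 0], [1, -10, 115, 0, 0, 0, 0], [1, -10, 130, 0, 0, 0, 0]],
])

```text
time_s: 8.55
tcp_pos: [0.4576, -0.0407, -0.0023]
ee_rot: [[-0.998, 0.062, -0.0], [0.062, 0.998, -0.0], [0.0, -0.0, -1.0]]
wrist_force: [1.3, -3.0, 1.1]
gripper_width: 0.569
gripper_force: 30.0
```

>>> servo_tool([
  [[1, -3, 8, 0, 0, 0, 0], [1, -12, 18, 0, 0, 0, 0], [1, -24, 28, 0, 0, 0, 0], [1, -34, 36, 0, 0, 0, 0], [1, -40, 40, 0, 0, 0, 0]],
])

```text
time_s: 9.05
tcp_pos: [0.4979, -0.006, -0.0024]
ee_rot: [[-0.998, 0.065, -0.006], [0.065, 0.998, -0.002], [0.006, -0.002, -1.0]]
wrist_force: [-7.6, -3.9, 12.6]
gripper_width: 0.568
gripper_force: 30.0
```

Run:
```python
from h import *
s=r.sense();print(s['tcp_pos'],s['wrist_force'],s['gripper_width'],s['time_s'])
a=cap('scene','s4');b=cap('side','d4')
for f in('s4','d4'):
    c=cv2.cvtColor(cv2.imread(f'pics/{f}.png'),cv2.COLOR_BGR2HSV)
    for n,lo,hi in(('red',(0,190,110),(4,255,255)),('red2',(176,190,110),(180,255,255)),('orange',(10,220,190),(19,255,255))):
        N,_,st,ce=cv2.connectedComponentsWithStats(cv2.inRange(c,lo,hi))
        print(f,n,[(st[i,4],ce[i].round(1)) for i in range(1,N) if 12<st[i,4]<300])
```

```text
[ 0.49791034 -0.0060131  -0.00240593] [-7.6048925  -3.8817409  12.63632298] 0.5680672387692305 9.05
s4 red [(np.int32(22), array([364.8, 379. ]))]
s4 red2 []
s4 orange [(np.int32(55), array([205.8, 154.4]))]
d4 red [(np.int32(160), array([ 30.8, 320.5])), (np.int32(28), array([  4.7, 337.2]))]
d4 red2 []
d4 orange [(np.int32(25), array([200.4,  99.6]))]
```

```bash
cat >> h.py <<'E'
def meas(f,X,rad=16):
    im=cv2.imread(f'pics/{f}.png').astype(int); u=proj(f,X); yy,xx=np.mgrid[:384,:512]
    m=(im[...,2]>1.9*im[...,1])&(im[...,1]-im[...,0]<30)&(im[...,2]>70)&(np.hypot(xx-u[0],yy-u[1])<rad)
    w=m.sum(); 
    if not w: print(f,'none near',u); return
    p=np.array([xx[m].mean(),yy[m].mean()]); print(f,'pred',u.round(1),'px',p.round(1),'n',w,'spot',ray(f,*p,.025).round(4),'bbox',np.ptp(xx[m])+1,np.ptp(yy[m])+1)
E
python3 - <<'E'
from h import *
s=r.sense();print(s['tcp_pos'],s['wrist_force'])
meas('s1',[.5355,-.2915,.025]);meas('d1',[.5355,-.2915,.025])
X=np.array(s['tcp_pos'])+[.1132,-.0087,0];X[2]=.025;print(X)
meas('s4',X);meas('d4',X)
E
```

```text
[ 0.49882175 -0.00565442 -0.00236809] [-4.0614876   0.42454191  5.58317814]
s1 pred [179.9 142.3] px [179.3 142.5] n 23 spot [ 0.5372 -0.2917  0.025 ] bbox 7 4
d1 pred [316.  146.9] px [316.2 147.3] n 10 spot [ 0.5341 -0.2899  0.025 ] bbox 5 3
[ 0.61202175 -0.01435442  0.025     ]
s4 pred [227.8 210. ] px [229.5 209.2] n 13 spot [ 0.6078 -0.0134  0.025 ] bbox 5 4
d4 none near [230.39963043 185.96468987]
```

>>> servo_tool([
  [[1, 0, 0, 0, 0, 0, 0], [1, 0, 0, 0, 0, 0, 0], [1, 0, 0, 0, 0, 0, 0], [1, 0, 0, 0, 0, 0, 0], [1, 0, 0, 0, 0, 0, 0]],
])

```text
time_s: 9.65
tcp_pos: [0.4988, -0.0057, -0.0024]
ee_rot: [[-0.998, 0.065, -0.003], [0.065, 0.998, -0.001], [0.003, -0.001, -1.0]]
wrist_force: [-4.3, -0.7, 5.6]
gripper_width: 0.568
gripper_force: 30.0
```

Run:
```python
from h import *
for n,f in(('scene','s5'),('side','d5')):
    cap(n,f)
    im=cv2.imread(f'pics/{f}.png').astype(float);u=proj(f,[.611,-.0145,.025]).astype(int);print(f,u)
    ra=(im[...,2]/(im[...,1]+1))[u[1]-9:u[1]+9,u[0]-12:u[0]+12]
    print((ra*10).astype(int))
```

```text
s5 [228 209]
[[10 10 10 10 10 10 10 11 12 12 12 12 12 12 12 12 12 12 12 12 13 13 13 13]
 [10 10 10 10 10 10 10 11 12 12 12 12 12 12 12 13 13 12 12 12 13 13 13 12]
 [10 10 10 10 10 10 10 11 12 12 12 12 13 13 13 13 12 12 12 13 13 12 12 12]
 [10 10 10 10 10 10 10 11 12 12 12 12 13 13 12 12 12 12 12 12 12 12 12 12]
 [10 10 10 10 10 10 10 11 12 12 13 13 13 12 12 13 13 12 12 12 12 12 12 12]
 [10 10 10 10 10 10 10 10 12 12 13 13 13 13 13 12 12 12 12 12 12 12 12 12]
 [10 10 10 10 10 10 10 10 11 12 12 11 11 11 12 12 12 12 12 12 12 12 12 12]
 [10 10 10 10 10 10 10 10 10 11 11 12 11 11 11 11 11 12 12 12 12 12 12 12]
 [10 10 10 10 10 10 10 10  9  8 13 24 29 21 13 11 10 11 12 12 12 12 12 12]
 [10 10 10 10 10 10 10 10  9  6  6 12 23 52 54 18 10 10 12 12 12 12 12 12]
 [10 10 10 10 10 10 10 10  9  6  5  5  7 19 81 32 14 10 11 12 12 12 12 12]
 [10 10 10 10 10 10 10 10  9  6  5  5  5  9 26 30 14 10 11 12 12 12 12 12]
 [10 10 10 10 10 10 10 10  9  6  5  5  5  5 11 18 11 10 12 12 12 12 12 12]
 [10 10 10 10 10 10 10 10  9  7  5  5  5  5  6 10 10 11 12 12 12 12 12 12]
 [10 10 10 10 10 10 10 10 10  8  5  5
[... 927 characters left out ...]
 9  9  9 10  8  9 10  9]
 [12 12 12 12 12 12 11 11 10 10 10  5  9 10  8 10  9  9 10  8  8  8  9 10]
 [12 12 12 12 12 12 11 10 10 10 10  8  8  9  8 10 10 10  9 12  9  9 10  9]
 [12 12 12 12 12 12 11 11 11 10 10 10  7 10  8 10  8  9  9  9  9  9  8 10]
 [12 12 12 12 12 12 12 11 11 11 11 11  8 11  8  9 10  9  9  8  8  8 10 11]
 [12 12 12 12 12 12 12 12 12 12 13 14 10  9  9 10  9 10 10 10 10  8  9  9]
 [12 12 12 12 12 12 12 12 12 12 12 13 13 11  7  9 10  8  7  8 10  8  9 10]
 [12 12 12 12 12 12 12 12 12 12 12 13 12  9 10 10  8  9  9  8 12  9  9  9]
 [12 12 12 12 12 12 12 12 12 12 12 13 12  9  9 10 11 10  9  7  6 11 10  8]
 [12 12 12 12 12 12 12 12 12 12 12 12 12 10  9  9 17 18  7 12  9  8  8  8]]
```

The column hides the spot in the scene view and the gripper hides it in the side view. I'll go the rest by displacement, release, back off and check.

>>> servo_tool([
  [[1, -4, 2, 0, 0, 0, 0], [1, -10, 5, 0, 0, 0, 0], [1, -17, 8, 0, 0, 0, 0], [1, -24, 11, 0, 0, 0, 0], [1, -30, 14, 0, 0, 0, 0]],
])

```text
time_s: 10.25
tcp_pos: [0.5271, 0.0052, -0.0025]
ee_rot: [[-0.998, 0.066, -0.009], [0.066, 0.998, -0.003], [0.009, -0.003, -1.0]]
wrist_force: [-9.3, -2.8, 10.9]
gripper_width: 0.57
gripper_force: 30.0
```

>>> servo_tool([
  [[1, -7, 3, 0, 0, 0, 0], [1, -14, 6, 0, 0, 0, 0], [1, -20, 9, 0, 0, 0, 0], [1, -24, 11, 0, 0, 0, 0], [1, -26, 11.6, 0, 0, 0, 0]],
])

```text
time_s: 10.75
tcp_pos: [0.5543, 0.0154, -0.0024]
ee_rot: [[-0.998, 0.066, -0.008], [0.066, 0.998, -0.002], [0.008, -0.003, -1.0]]
wrist_force: [-9.3, -2.0, 11.4]
gripper_width: 0.568
gripper_force: 30.0
```

>>> servo_tool([
  [[1, 0, 0, 0, 0, 0, 0], [1, 0, 0, 0, 0, 0, 0], [0, 0, 0, 0, 0, 0, 0], [0, 0, 0, 0, 0, 0, 0], [0, 0, 0, 0, 0, 0, 0]],
])

```text
time_s: 11.25
tcp_pos: [0.5586, 0.0171, -0.0024]
ee_rot: [[-0.998, 0.064, 0.001], [0.064, 0.998, 0.001], [-0.001, 0.001, -1.0]]
wrist_force: [0.1, -0.7, 0.1]
gripper_width: 0.758
gripper_force: 0.0
```

>>> servo_tool([
  [[0, 0, 0, 0, 0, 0, 0], [0, 0, 0, 0, 0, 0, 0], [0, 0, 0, -10, 0, 0, 0], [0, 0, 0, -30, 0, 0, 0], [0, 0, 0, -50, 0, 0, 0]],
])

```text
time_s: 11.75
tcp_pos: [0.5578, 0.0168, 0.0486]
ee_rot: [[-0.998, 0.064, -0.0], [0.064, 0.998, -0.0], [0.0, -0.0, -1.0]]
wrist_force: [-0.0, -0.3, 0.2]
gripper_width: 1.001
gripper_force: 0.0
```

>>> servo_tool([
  [[0, 20, 0, -25, 0, 0, 0], [0, 50, 0, -60, 0, 0, 0], [0, 80, 0, -95, 0, 0, 0], [0, 110, 0, -130, 0, 0, 0], [0, 130, 0, -150, 0, 0, 0]],
])

```text
time_s: 12.25
tcp_pos: [0.4273, 0.0252, 0.2012]
ee_rot: [[-0.998, 0.064, 0.005], [0.064, 0.998, 0.002], [-0.005, 0.002, -1.0]]
wrist_force: [0.8, 0.6, 0.6]
gripper_width: 1.0
gripper_force: 0.0
```

Run:
```python
from h import *
for n in('scene','side','wrist'): cap(n,n+'6')
X=[.669,.008,.025]
meas('scene6',X);meas('side6',X);print(proj('wrist6',X),proj('side6',[.6675,.0085,.046]))
c=lambda f,X,w=60:(lambda u:cv2.resize(cv2.imread(f'pics/{f}.png')[int(u[1])-45:int(u[1])+45,int(u[0])-w:int(u[0])+w],(400,300),interpolation=cv2.INTER_CUBIC))(proj(f,X))
for f in('scene6','side6'): print(f,'crop origin',proj(f,X).astype(int)-[60,45])
cv2.imwrite('pics/c6.png',np.vstack([np.hstack([c('scene6',X),c('side6',X)]),np.hstack([cv2.resize(cv2.imread('pics/wrist6.png'),(400,300)),cv2.resize(cv2.imread('pics/side6.png'),(400,300))])]))
```

```text
scene6 none near [214.93919567 228.73421184]
side6 pred [205.5 181.7] px [206.5 182.5] n 20 spot [0.6651 0.009  0.025 ] bbox 6 4
[258.46171723 336.09311919] [205.3375875  174.77360611]
scene6 crop origin [154 183]
side6 crop origin [145 136]
```

View pics/c6.png

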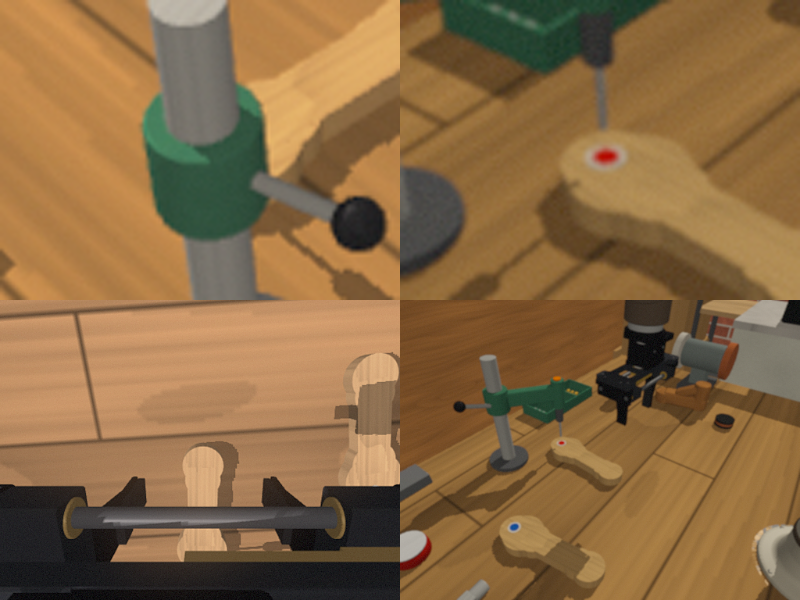

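The side crop shows the bit tip at (604,130) directly above the red spot at (606,157), and the blue sole is undisturbed. I'll measure the remaining offset more finely.

Run:
```python
from h import *
f='side6'
ims=[cv2.cvtColor(cap('side','side6')['pixels'] if 0 else r.capture('side')['pixels'],cv2.COLOR_RGB2BGR) for _ in range(6)]
a=np.mean(ims,0)
print((a[168:188,201:213].sum(2)/3).astype(int))
print('sat');print((a[168:188,201:213,2]-a[168:188,201:213,0]).astype(int))
for v in(174.3,175,175.7):print(v,ray(f,205.7,v,.046).round(4))
w=np.clip(a[176:190,198:216,2]/(a[176:190,198:216,1]+1)-1.35,0,2);yy,xx=np.mgrid[176:190,198:216]
p=(w*xx).sum()/w.sum(),(w*yy).sum()/w.sum();print('spot px',p,ray(f,*p,.025))
print('spot under tip would be at px',[proj(f,list(ray(f,205.7,v,.046)[:2])+[.025]).round(2) for v in(174.3,175,175.7)])
# cap-based, scene
s=np.mean([cv2.cvtColor(r.capture('scene')['pixels'],cv2.COLOR_RGB2BGR) for _ in range(4)],0)
for n,im,ff,u0 in(('scene',s,'s1',(205,154)),('side',a,'d1',(200,100))):
    x0,y0=u0[0]-12,u0[1]-10;b=im[y0:y0+20,x0:x0+24];w=np.clip(b[...,2]-b[...,1]-70,0,200)*(b[...,0]<70)
    yy,xx=np.mgrid[y0:y0+20,x0:x0+24];q=(w*xx).sum()/w.sum(),(w*yy).sum()/w.sum();print(n,'cap',q,ray(ff,*q,.234))
```

```text
[[ 96  97  99  97  95  95  99 102 103 102 104 104]
 [ 98  99  99  98  94  96 101 103 104 104 106 105]
 [101 101 100  96  96  95 101 103 104 105 107 106]
 [101 101 100  99  95  97 103 106 105 108 108 106]
 [102 102 100  99  95  99 105 108 107 108 107 107]
 [102 102 102  98  96  99 108 110 108 108 106 104]
 [103 104 105 104 103 107 112 114 112 111 107 103]
 [107 108 112 115 117 119 123 122 122 121 118 114]
 [114 118 122 126 128 130 129 130 131 129 128 128]
 [126 125 126 128 130 133 133 133 132 133 132 132]
 [130 129 130 130 133 134 135 136 135 134 133 131]
 [131 134 139 140 138 135 137 143 145 144 137 132]
 [139 144 146 143 133 126 128 139 147 153 148 137]
 [152 153 139 121 107  95  99 108 125 146 154 145]
 [160 151 123  90  70  64  65  71  96 133 156 150]
 [159 147 118  87  70  65  67  75  99 133 155 150]
 [153 150 135 119 104  96 100 110 125 141 150 143]
 [144 151 150 144 135 130 133 137 143 143 138 134]
 [132 139 144 147 147 145 146 145 142 136 131 128]
 [129 129 131 137 138 139 139 138 134 130 128 129]]
sat
[[ 85  84  72  39  17  32  68  86  88  89  88  89]
 [ 84  85  74  42  18  2
[... 758 characters left out ...]
 116 126 122 106  75  50  41  55]
 [ 55  41  43  55  67  74  74  68  51  44  53  73]
 [ 76  60  50  48  50  52  56  60  59  65  77  88]
 [ 89  84  78  71  70  69  71  76  79  86  88  90]]
174.3 [0.6681 0.0066 0.046 ]
175 [0.6662 0.0087 0.046 ]
175.7 [0.6644 0.0108 0.046 ]
spot px (np.float64(206.29974504712865), np.float64(182.4555243951418)) [0.66556903 0.00910912 0.025     ]
spot under tip would be at px [array([206.21, 181.56]), array([206.21, 182.26]), array([206.21, 182.97])]
scene cap (np.float64(205.9149375214949), np.float64(154.45420153616874)) [0.66946382 0.01024045 0.234     ]
side cap (np.float64(200.378073089701), np.float64(99.85714285714286)) [0.66300556 0.01232051 0.234     ]
```

```bash
python3 -c "
from h import *
print(r.sense()['wrist_force'],r.finish_job())"
```

```text
the job is handed in; nothing more can be done
[-0.12135016  0.35788879  0.43574278] None
```

I slid the red-spotted sole along the bench until its spot was under the drill bit to within about 2–3 mm by the cameras, let go of it, left the blue sole where it was, and handed the job in; the first grasp closed just above the sole because the gripper's height reading was about 20 mm off, and the second held.

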